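# Weigh the teal candle, then open the packing case and hold its lid up

## Robot

A 6-joint arm with a two-finger parallel gripper is mounted at the origin on the work surface. World frame = base frame: x ahead of the robot, y to its left, z up, the work surface at z = 0. Lengths are in m, angles in degrees, forces in N, time in s.
With the tool pointing down it reaches from about 0.3 to 0.75 m from the base axis. Payload 8.5 kg.
Tool frame: the origin (TCP) lies on the centre line of the jaws, within the pads' length; the fingertips stand 11 mm ahead of it and the grasp point (between the pads) lies 8 mm behind it; x points along the fingers, y is the direction in which the jaws open and shut, and the axes are right-handed (so a half turn about x gives the same grasp; the last joint's range is limited). The gripper opens to 85 mm and grips with 20 to 120 N. Pads are 22 mm wide; open, the fingers measure 114 mm over their backs; the gripper's body (76 mm by 85 mm) begins 54 mm behind the grasp point. The pads swing forward as they close: fully open they stand 13 mm farther back than shut.
Start: joints at [-84.758, 21.807, 74.336, -0, 83.858, -12.336], TCP at [0.166, -0.524, 0.242] pointing down, gripper open.
Joint ranges: [-178.18, 178.18], [-50.72, 133.34], [12.68, 142.11], [-81.47, 261.47], [9.98, 163.14], [-165.26, 165.26]. Speed limits (degrees/s): [136.94, 136.94, 180, 180, 180, 180].

## Interface

Orientations are given as a 3x3 rotation matrix whose columns are the frame's x, y, z axes.
In Python, from rig import env gives the robot as it stands.
- The arm moves only by the tool carry_out, never from a script. Its argument "motion" is a list that holds one entry, the list of rows, each a list of 7 numbers: the shift along the tool's x, y, z in cm, then the turn, a rotation vector about the tool's x, y, z in rad, then the finger opening in cm, from 0 to 8.54. A call has 1 to 5 rows; each row is the pose to reach, as a shift and turn from the pose commanded when the call began, along the tool's axes at that moment; what a row does not reach only later rows make up. A row lasts 1/12 s, in which the tool goes at most 41.7 mm and 7.16 degrees, less where a joint would pass 70% of its speed; a pose out of reach is approached as far as the arm can. A call with a gripper value outside its range is refused whole. The fingers move at their own pace and stop on an object; "grip_force" is the grip in N (left out, the last holds). Time passes only in rows, so rows that repeat a pose let the fingers close. It gives the time, the measured TCP pose, the force and the opening at its end, in the units of the state.
- env.observe(): the state, without advancing time (a new reading comes with each control period).
- env.get_image(name): name is "side" or "top"; returns a dict with "image" (480x640x3 uint8, red, green, blue), "fov_y" (degrees; the focal length in pixels is half the picture's height over the tangent of half this angle, whatever the lens; pixels are square), "cx", "cy" (the principal point, pixels), "R" (3x3) and "t" (3): a world point X has camera coordinates R X + t. Camera axes: x right, y down, z forward; pixel columns grow to the right and rows downward; lengths in m; the calibration is good to about 2 mm. A picture is of the moment at which its call begins. There is no depth.
- env.close_job(): hands the job in, once; it reports no verdict.
The state is a dict: "time_s": time; "q": joint angles; "qvel": joint speeds; "joint_efforts": joint torques, N m; "position": TCP position; "tool_rot": TCP orientation; "ft_force": force on the tool from outside, world axes, zero at the start; "wrist_torque": the same for the moment, N m; "grip_width": finger opening in m.
Only numpy, scipy, OpenCV 4.12 (cv2) and the standard library are available. Lean on these libraries where they do the work, as an engineer would, in place of code of your own. Each camera call takes 0.05 s, during which the arm holds its last target. There are 200 camera calls.

## Task

Stand the teal pillar candle upright on the middle of the spring scale's pan, setting it down gently, and leave it there to be weighed. Then get the packing case open for it: before you slide its red catch, tug the lid upward until it either comes up freely or stops short, caught; if it is caught, lower it, slide the red catch over to the green mark, and lift again. Finish while still holding the lid about half open (around 45 degrees), without disturbing the other candles and things.

Things in the scene. Friction and masses are not known exactly. Their poses are not given: they have to be found in the camera images.
- candle: the teal (blue-green) pillar candle to be weighed: upright cylinder 56 mm in diameter, 100 mm tall, plus a thin seen-only wick; about 0.18 to 0.28 kg; origin at the centre of its underside, z up along it. It stands in a row with the cream and the brown candle, in any order, about 120 mm apart
- candle_cream: cream pillar candle of the same size, a bystander; origin at the centre of its underside
- candle_brown: brown pillar candle of the same size, a bystander; origin at the centre of its underside
- scale: grey spring scale, fixed to the table: housing 140 mm (x) by 150 mm (y) by 60 mm high under a round steel pan; origin at the centre of its underside; its yaw varies
- pan_center (a point): centre of the upper face of the scale's round steel pan (130 mm in diameter, 6 mm thick, no rim, its middle shown by a thin blue ring of 68 mm outer diameter); 96 mm above the table when empty; moves down with the pan. Its z axis points up
- pan (a joint): how far the sprung pan is pressed down, m: 0 empty, about 0.007 to 0.011 under the candle's weight alone (250 N/m), 0.025 at its hard stop
- case: plywood packing case, fixed to the table, 280 mm (its x, front to back) by 260 mm (its y) by 100 mm high; origin at the centre of its underside. Its front (-x) faces the robot more or less; its yaw varies. The front 70 mm of its top is a fixed ledge that carries the red catch; the rest is covered by the teal lid, 208 mm deep, 260 mm wide, 10 mm thick, resting on top and hinged along the far edge
- handle (a point): centre of the steel bar handle on the lid: a round bar 10 mm in diameter, running 100 mm along the case's y, on a leg at each end, bar centre 36 mm above the lid's upper face (146 mm above the table when shut) and 160 mm in front of the hinge line; 20 mm in front of the case's centre. Moves with the lid
- hinge (a point): middle of the lid's hinge line, which runs along the case's y; 140 mm behind the case's centre and 100 mm above the table
- lid (a joint): opening of the lid, rad: 0 shut, grows as the front edge rises, to 1.3. The lid (0.3 to 0.55 kg) falls shut when let go; lifting takes 2 to 4 N at the bar. If caught (not visible from outside) it stops dead at about 0.07 rad, the bar 11 mm up; if free it rises on. Gripping the bar can itself press several N: judge by how far the lid rises; a pull of 12 to 15 N is ample and does no harm
- knob (a point): centre of the catch's red thumb grip, 24 mm (case x) by 16 mm (case y) by 26 mm tall, on the case's front ledge, its underside 2 mm and its top 28 mm above the ledge (ledge top 100 mm above the table), so this point is 115 mm above the table; 108 mm in front of the case's centre. Moves with the catch
- catch (a joint): travel of the red catch, m: 0 at home (where it always starts, caught or not), 0.026 fully slid along the case's +y to the green mark on the ledge; slides against about 1.5 N of friction and stays where it is left. Sliding it at least 0.020 frees the lid for good; with the lid lowered first
- rhino: spotted amber rhino candle, about 180 mm long and 90 mm tall, a bystander; origin between its feet
- hippo: cream hippo candle, about 200 mm long and 92 mm tall, a bystander; origin between its feet
- giraffe: amber giraffe candle, about 215 mm tall, a bystander; origin between its feet
- mug: white mug, 80 mm in diameter, 95 mm tall, a bystander; origin at the centre of its underside
- flask: teal drink bottle, 68 mm in diameter, 210 mm tall, a bystander; origin at the centre of its underside

How it is judged (in metres and radians):
On the way, in this order (a step that is already met when the one before it is completed fails the run):
1. the teal candle stands upright and let go, centred on the pan (within 16 mm), and the pan carries it (horizontal distance between candle and pan_center below 0.016 m and z of candle in the frame of pan_center between -0.004 and 0.004 m and angle between candle's own z axis and vertical below 0.08 rad and value of joint pan above 0.003 m and linear speed of candle below 0.02 m/s and contact force between candle and the arm below 0.1 N and contact force between candle and the fingers below 0.1 N), for 0.3 s.
2. the lid is lifted by at least 0.03 rad while the red catch is still at home (within 4 mm) (value of joint lid above 0.03 rad and value of joint catch below 0.004 m), for 0.05 s.
At the end, for the whole second after the job is handed in: The teal candle stands upright and untouched on the scale's pan, its axis within 16 mm of the pan's centre; the lid is open between 0.55 and 1.05 rad (32 to 60 degrees), still, held by the fingers and propped by nothing else (all of step 1 and value of joint lid between 0.55 and 1.05 rad and velocity of joint lid between -0.05 and 0.05 rad/s and contact force between lid and the fingers above 0.5 N and contact force between lid and candle below 0.1 N and contact force between lid and candle_cream below 0.1 N and contact force between lid and candle_brown below 0.1 N and contact force between lid and rhino below 0.1 N and contact force between lid and hippo below 0.1 N and contact force between lid and giraffe below 0.1 N and contact force between lid and mug below 0.1 N and contact force between lid and flask below 0.1 N); the arm keeps its last pose, push and grip.
It fails at once if the pan is pushed down to within 3 mm of its hard stop (the candle not set down gently) (value of joint pan above 0.022 m).
It fails at once if another candle, animal, the mug or the bottle is moved by more than 30 mm or tipped (distance of any of candle_cream, candle_brown, rhino, hippo, giraffe, mug, flask from where it was at the start of the episode above 0.03 m or angle between any of candle_cream, candle_brown, rhino, hippo, giraffe, mug, flask's own z axis and vertical above 0.3 rad).
It also fails if it takes over 67 s, if anything falls off the work surface, if the arm or the gripper's body presses on something with over 40 N, if the wrist force passes 120 N, or if a joint passes its speed limit or range.

## Working session

There is one attempt and no reset: what is moved stays moved. The work goes in short steps, Python scripts to look and compute and a tool call to move; the robot and the scene stay as the last step left them, time stands still between calls to the robot, and variables do not carry over. Pictures are saved under pics/ and viewed, on a budget of 10 in all, crops included, one or two more only if the job needs it, and the job is handed in when it is done.

Besides the shell and the picture viewer there is one more tool, called after "Request:" as name(argument=value, ...) on one line, values as JSON. carry_out: Moves the arm, as the interface text tells. Its arguments: {"type":"object","properties":{"motion":{"type":"array","items":{"type":"array","items":{"type":"array","items":{"type":"number"}}}},"grip_force":{"type":"number"}},"required":["motion"]}

```bash
mkdir -p pics; ls; cat > h.py <<'E'
import numpy as np, cv2
from rig import env
def snap(n,f=None):
    d=env.get_image(n)
    if f: cv2.imwrite('pics/'+f,d['image'][:,:,::-1])
    return d
def foc(d): return 240/np.tan(np.radians(d['fov_y']/2))
def ray(d,u,v,z):
    R=np.array(d['R']);t=np.array(d['t']);f=foc(d)
    c=-R.T@t; r=R.T@np.array([(u-d['cx'])/f,(v-d['cy'])/f,1])
    return c+r*(z-c[2])/r[2]
def proj(d,X):
    p=np.array(d['R'])@np.array(X)+np.array(d['t']);f=foc(d)
    return np.array([d['cx']+f*p[0]/p[2],d['cy']+f*p[1]/p[2]])
E
python3 - <<'E'
from h import *
for n in('top','side'):
    d=snap(n,n+'0.png'); print(n,d['fov_y'],d['cx'],d['cy'],-np.array(d['R']).T@d['t'],np.round(d['R'],3).tolist(),[k for k in d])
s=env.observe();print(s)
E
```

```text
pics
top 43.351057949259236 316.7992460835756 244.58524301536136 [0.26085069 0.00606893 1.71820573] [[0.038, -0.999, -0.003], [-0.978, -0.037, -0.206], [0.206, 0.011, -0.979]] ['image', 'fov_y', 'cx', 'cy', 'R', 't']
side 45.749502551132395 313.9763964166026 232.1714888505885 [0.33342657 0.99062926 1.07983933] [[-0.967, -0.255, 0.009], [-0.184, 0.672, -0.718], [0.177, -0.696, -0.696]] ['image', 'fov_y', 'cx', 'cy', 'R', 't']
{'time_s': 0.1, 'q': array([-8.47591069e+01,  2.18384174e+01,  7.43795527e+01, -5.98306620e-04,
        8.38579281e+01, -1.23360593e+01]), 'qvel': array([ 0.09221159, -0.09714631, -0.08576699,  0.05659639, -0.02252001,
       -0.03235948]), 'joint_efforts': array([ 3.28942158e-03, -4.49223840e+01, -2.31655365e+01, -1.83925545e-04,
        3.75338175e-03, -8.91987241e-06]), 'position': array([ 0.16606215, -0.52407191,  0.24176649]), 'tool_rot': array([[-1.31339203e-04,  3.01987425e-01, -9.53311900e-01],
       [ 1.31818761e-03, -9.53311027e-01, -3.01987330e-01],
       [-9.99999123e-01, -1.29630671e-03, -2.72868972e-04]]), 'ft_force': array([0.886469  , 0.28362487, 0.54455681]), 'wrist_torque': array([ 0.01542589, -0.01011446,  0.02125739]), 'grip_width': 0.08513655253535116}
```

View pics/top0.png

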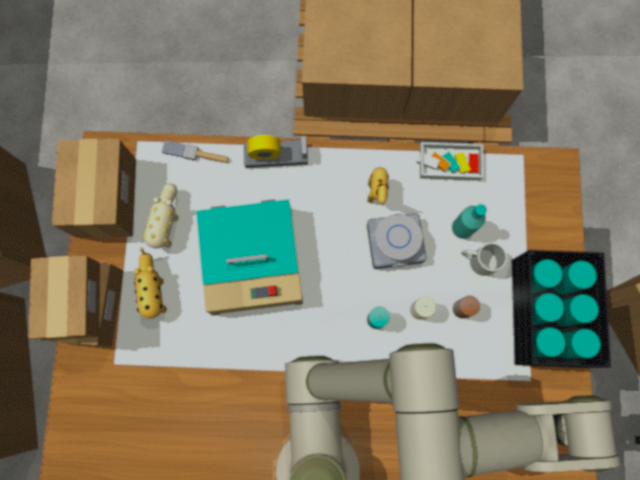

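View pics/side0.png

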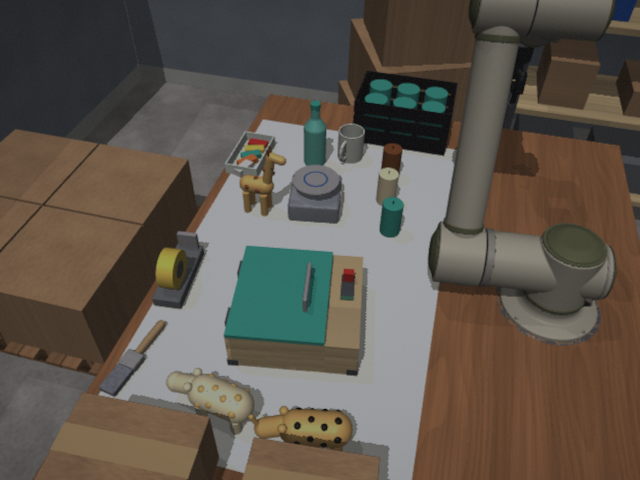

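```bash
cat > m.py <<'E'
from h import *
def blob(d,lo,hi,win):
    hsv=cv2.cvtColor(d['image'],cv2.COLOR_RGB2HSV); m=cv2.inRange(hsv,lo,hi)
    x0,x1,y0,y1=win; w=np.zeros_like(m); w[y0:y1,x0:x1]=m[y0:y1,x0:x1]
    n,l,s,c=cv2.connectedComponentsWithStats(w); k=1+np.argmax(s[1:,4])
    cs,_=cv2.findContours((l==k).astype(np.uint8),cv2.RETR_EXTERNAL,cv2.CHAIN_APPROX_NONE)
    return s[k],c[k],max(cs,key=cv2.contourArea)
E
python3 - <<'E'
from m import *
W={'top':dict(c=(355,400,295,340),ring=(375,425,215,262),lid=(190,305,195,310),red=(255,290,280,302)),
'side':dict(c=(375,410,190,245),ring=(295,340,165,192),lid=(220,340,240,350),red=(335,360,262,290))}
teal=((80,90,40),(95,255,255))
for n in W:
    d=snap(n)
    s,c,ct=blob(d,*teal,W[n]['c']); b=cv2.minAreaRect(ct)[0]; print(n,'candle',s,c,b,ray(d,*b,.05),ray(d,*c,.05))
    s,c,ct=blob(d,(100,60,40),(125,255,255),W[n]['ring']); e=cv2.fitEllipse(ct); print('ring',s,c,e,ray(d,*e[0],.096))
    s,c,ct=blob(d,(0,150,80),(6,255,255),W[n]['red']); b=cv2.minAreaRect(ct)[0]; print('red',s,c,ray(d,*b,.115),ray(d,*c,.12))
    s,c,ct=blob(d,*teal,W[n]['lid']); h=cv2.convexHull(ct)
    q=cv2.approxPolyN(h,4,ensure_convex=True).reshape(-1,2).astype(float)
    print('lid',s[4],q.tolist(),[ray(d,*p,.11).round(4).tolist() for p in q])
im=np.hstack([cv2.resize(snap('top')['image'][180:330,190:310],(390,487),interpolation=2),cv2.resize(snap('top')['image'][210:330,350:446],(390,487),interpolation=2)])
cv2.imwrite('pics/c1.png',im[:,:,::-1])
E
```

```text
top candle [368 308  22  20 328] [378.31707317 317.81402439] (378.0000305175781, 318.0000305175781) [ 0.41135531 -0.15089321  0.05      ] [ 0.41189852 -0.15175585  0.05      ]
ring [387 224  24  25 120] [398.275      236.55833333] ((398.4526672363281, 236.08558654785156), (22.910045623779297, 23.646039962768555), 111.64093017578125) [ 0.63398352 -0.19887238  0.096     ]
red [269 286   7   9  59] [272.         290.11864407] [0.46927422 0.13940757 0.115     ] [0.46830676 0.1389747  0.12      ]
lid 6910 [[298.0, 272.0], [202.0, 285.0], [196.0, 209.0], [289.0, 198.0]] [[0.5213, 0.0724, 0.11], [0.4763, 0.3285, 0.11], [0.6864, 0.3614, 0.11], [0.7274, 0.1065, 0.11]]
side candle [380 197  23  40 733] [390.9372442  216.42564802] (391.0538635253906, 216.56924438476562) [ 0.41150016 -0.15063779  0.05      ] [ 0.41189395 -0.15111973  0.05      ]
ring [304 172  24  15  84] [316.10714286 179.21428571] ((315.4378967285156, 178.84317016601562), (14.434060096740723, 23.710582733154297), 89.83988952636719) [ 0.63360274 -0.19674983  0.096     ]
red [343 269  11  13 117] [348.27350427 274.55555556] [0.46881791 0.14007041 0.115     ] [0.46816985 0.14402787 0.12      ]
lid 8543 [[333.0, 251.0], [324.0, 345.0], [222.0, 337.0], [245.0, 245.0]] [[0.5204, 0.0719, 0.11], [0.4765, 0.3351, 0.11], [0.6835, 0.3708, 0.11], [0.7279, 0.108, 0.11]]
```

View pics/c1.png

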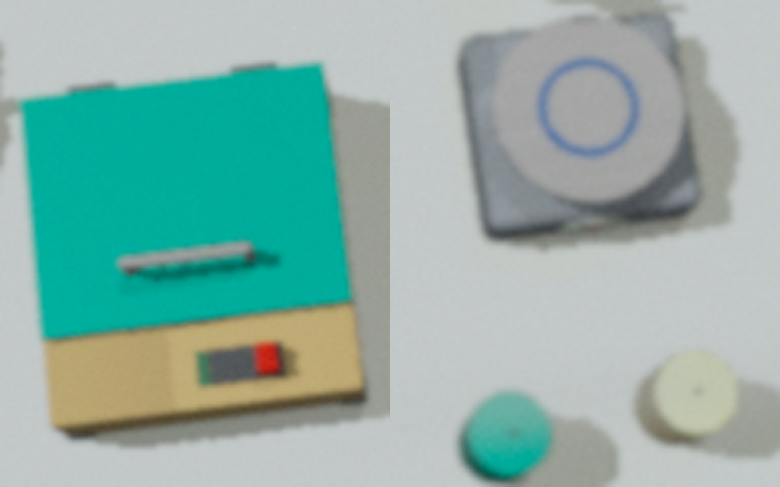

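```bash
cat >> h.py <<'E'
def go(p,yaw,tilt=0):
    """shift (cm, tool axes) and rotvec to tool-down pose at p, jaw (tool y) heading yaw deg"""
    from scipy.spatial.transform import Rotation as Ro
    s=env.observe();R=np.array(s['tool_rot']);a=np.radians(yaw)
    x=np.array([0,0,-1.]);y=np.array([np.cos(a),np.sin(a),0]);Rt=np.c_[x,y,np.cross(x,y)]
    print('at',s['position'].round(4),'->',np.round(p,4),'shift cm',(R.T@(np.array(p)-s['position'])*100).round(2),'rot',Ro.from_matrix(R.T@Rt).as_rotvec().round(3),'F',s['ft_force'].round(2),'w',s['grip_width'],s['time_s'])
E
python3 - <<'E'
from m import *
t=snap('top');s=snap('side')
P=lambda d:foc(d)*np.c_[np.eye(2),[0,0]] 
def tri(a,b):
    K=lambda d:np.array([[foc(d),0,d['cx']],[0,foc(d),d['cy']],[0,0,1]])
    M=lambda d:K(d)@np.c_[np.array(d['R']),np.array(d['t'])]
    X=cv2.triangulatePoints(M(t),M(s),np.array(a,float),np.array(b,float));return (X[:3]/X[3]).ravel()
for n,d,w in(('top',t,(360,395,160,212)),('side',s,(235,292,145,220))):
    st,c,ct=blob(d,(10,120,60),(25,255,255),w); print(n,st,c, ct[ct[:,0,1].argmax()],ray(d,*c,.1))
print('head',tri((380,171),(277,159)),'mouth',tri((378,170),(284,158)))
print('handle top',ray(t,246.9,259.1,.146),'side',ray(s,308,287,.146))
for n,p in(('cream',(425,308)),('brown',(467,306))): print(n,ray(t,*p,.1))
print(ray(t,484,209,.2),'flask', ray(t,489,258,.09),'mug')
go([.4115,-.151,.242],5); go([.4115,-.151,.242],-72)
E
```

```text
top [369 168  19  35 474] [378.13080169 185.18776371] [[380 202]] [ 0.77680213 -0.14009732  0.1       ]
side [240 151  45  64 963] [260.17653167 185.44029076] [[262 214]] [ 0.7690144  -0.12489582  0.1       ]
head [ 0.75484661 -0.1375384   0.19679977] mouth [ 0.74317458 -0.1308295   0.21232986]
handle top [0.54494372 0.20768284 0.146     ] side [0.54031476 0.22448111 0.146     ]
cream [ 0.43830634 -0.27143842  0.1       ]
brown [ 0.44793235 -0.38379125  0.1       ]
[ 0.69056953 -0.40704761  0.2       ] flask [ 0.58310805 -0.44807044  0.09      ] mug
at [ 0.1661 -0.5243  0.2423] -> [ 0.4115 -0.151   0.242 ] shift cm [ 3.000e-02 -2.817e+01 -3.467e+01] rot [-1.351 -0.     0.   ] F [-0.58 -1.11 -0.62] w 0.08545228400727559 0.4
at [ 0.1661 -0.5243  0.2423] -> [ 0.4115 -0.151   0.242 ] shift cm [ 3.000e-02 -2.817e+01 -3.467e+01] rot [-0.007 -0.     0.   ] F [-0.58 -1.11 -0.62] w 0.08545228400727559 0.4
```

Request:
carry_out(motion=[[[0,-2.5,-3.1,0,0,0,8.5],[0,-5,-6.2,0,0,0,8.5],[0,-7.5,-9.3,0,0,0,8.5],[0,-10,-12.4,0,0,0,8.5],[0,-12.5,-15.5,0,0,0,8.5]]])

```text
time_s: 0.82
position: [0.2767, -0.3566, 0.2424]
tool_rot: [[0.0, 0.301, -0.953], [-0.0, -0.953, -0.301], [-1.0, 0.0, -0.0]]
ft_force: [1.1, -0.2, -0.3]
grip_width: 0.0848
```

Request:
carry_out(motion=[[[0,-2.5,-3.1,0,0,0,8.5],[0,-5,-6.2,0,0,0,8.5],[0,-7.5,-9.3,0,0,0,8.5],[0,-10,-12.4,0,0,0,8.5],[0,-12.5,-15.5,0,0,0,8.5]]])

```text
time_s: 1.23
position: [0.3868, -0.1905, 0.2425]
tool_rot: [[0.0, 0.302, -0.953], [-0.0, -0.953, -0.302], [-1.0, 0.0, -0.0]]
ft_force: [0.8, -0.6, -0.3]
grip_width: 0.0852
```

```bash
python3 - <<'E'
from h import *
go([.4115,-.151,.15],-75)
go([.4115,-.151,.15],-75)
E
```

```text
at [ 0.3868 -0.1905  0.2425] -> [ 0.4115 -0.151   0.15  ] shift cm [ 9.25 -3.03 -3.55] rot [ 0.045 -0.    -0.   ] F [ 0.81 -0.63 -0.27] w 0.08522618475209531 1.2333
at [ 0.3868 -0.1905  0.2425] -> [ 0.4115 -0.151   0.15  ] shift cm [ 9.25 -3.03 -3.55] rot [ 0.045 -0.    -0.   ] F [ 0.81 -0.63 -0.27] w 0.08522618475209531 1.2333
```

Request:
carry_out(motion=[[[1,-1.5,-1.8,0,0,0,8.5],[2,-3.0,-3.55,0,0,0,8.5],[5,-3.0,-3.55,0,0,0,8.5],[8,-3.0,-3.55,0,0,0,8.5],[10,-3.0,-3.55,0,0,0,8.5]]])

```text
time_s: 1.65
position: [0.4105, -0.1521, 0.1404]
tool_rot: [[-0.001, 0.303, -0.953], [0.001, -0.953, -0.303], [-1.0, -0.001, 0.001]]
ft_force: [-0.8, -0.4, 0.4]
grip_width: 0.085
```

Request:
carry_out(motion=[[[2,0,0,0,0,0,8.5],[4,0,0,0,0,0,8.5],[6,0,0,0,0,0,8.5],[8,0,0,0,0,0,8.5],[8,0,0,0,0,0,8.5]]])

```text
time_s: 2.07
position: [0.4097, -0.1522, 0.0598]
tool_rot: [[-0.004, 0.302, -0.953], [0.003, -0.953, -0.302], [-1.0, -0.004, 0.003]]
ft_force: [-0.6, 0.3, 0.6]
grip_width: 0.0849
```

Request:
carry_out(motion=[[[0,0,0,0,0,0,5],[0,0,0,0,0,0,5],[0,0,0,0,0,0,5],[0,0,0,0,0,0,5],[0,0,0,0,0,0,5]]], grip_force=30)

```text
time_s: 2.48
position: [0.4114, -0.1532, 0.0635]
tool_rot: [[0.002, 0.302, -0.953], [-0.001, -0.953, -0.302], [-1.0, 0.002, -0.001]]
ft_force: [-0.5, 2.0, 6.3]
grip_width: 0.0556
```

Request:
carry_out(motion=[[[0,0,0,0,0,0,5],[0,0,0,0,0,0,5],[0,0,0,0,0,0,5],[-1,0,0,0,0,0,5],[-3,0,0,0,0,0,5]]])

```text
time_s: 2.9
position: [0.4102, -0.1526, 0.0919]
tool_rot: [[-0.003, 0.302, -0.953], [0.002, -0.953, -0.302], [-1.0, -0.002, 0.002]]
ft_force: [-0.2, -0.4, -3.0]
grip_width: 0.0552
```

```bash
python3 - <<'E'
from m import *
go([.634,-.1975,.19],-72.5)
im=np.hstack([snap('top')['image'][200:350,340:490],snap('side')['image'][130:280,290:440]])
cv2.imwrite('pics/c2.png',cv2.resize(im,(800,400))[:,:,::-1])
E
```

```text
at [ 0.4102 -0.1526  0.0919] -> [ 0.634  -0.1975  0.19  ] shift cm [ -9.88  11.02 -19.96] rot [0.001 0.002 0.002] F [-0.24 -0.4  -2.99] w 0.05524021739865338 2.9
```

View pics/c2.png

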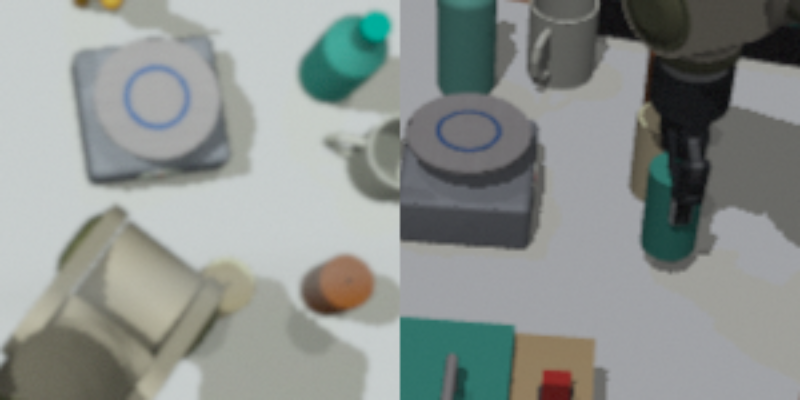

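Request:
carry_out(motion=[[[-3.5,0,0,0,0,0,5],[-7,0,0,0,0,0,5],[-10,1,-2,0,0,0,5],[-10,3,-5,0,0,0,5],[-10,4.5,-8,0,0,0,5]]])

```text
time_s: 3.42
position: [0.5023, -0.1726, 0.1942]
tool_rot: [[0.004, 0.301, -0.954], [-0.003, -0.954, -0.301], [-1.0, 0.004, -0.003]]
ft_force: [1.0, -0.3, -1.5]
grip_width: 0.0554
```

Request:
carry_out(motion=[[[0,1.5,-3,0,0,0,5],[0,3,-6,0,0,0,5],[0,4.5,-9,0,0,0,5],[0,5.8,-11,0,0,0,5],[0,6.5,-12,0,0,0,5]]])

```text
time_s: 3.83
position: [0.6369, -0.1978, 0.1905]
tool_rot: [[-0.0, 0.303, -0.953], [0.0, -0.953, -0.303], [-1.0, -0.0, 0.0]]
ft_force: [-0.5, -0.5, -1.5]
grip_width: 0.0551
```

Request:
carry_out(motion=[[[0,0,0,0,0,0,5],[0,0,0,0,0,0,5],[0,0,0,0,0,0,5]]])

```text
time_s: 4.08
position: [0.634, -0.1972, 0.1919]
tool_rot: [[-0.001, 0.302, -0.953], [0.0, -0.953, -0.302], [-1.0, -0.001, 0.001]]
ft_force: [-1.0, -0.3, -2.8]
grip_width: 0.0555
```

```bash
python3 - <<'E'
from m import *
go([.634,-.1975,.165],-72.5)
d=snap('side');im=cv2.resize(d['image'][80:230,230:430],(800,600))
cv2.imwrite('pics/c3.png',im[:,:,::-1])
p=env.observe()['position']
print(proj(d,p),proj(d,p-[0,0,.062]),'ring',proj(d,[.634,-.1975,.096]))
E
```

```text
at [ 0.634  -0.1972  0.1919] -> [ 0.634  -0.1975  0.165 ] shift cm [2.69 0.03 0.01] rot [0.001 0.001 0.001] F [-1.04 -0.34 -2.77] w 0.05551052336663233 4.0833
[315.75492717 150.06398591] [315.50270129 168.79417797] ring [315.36728423 178.65361786]
```

View pics/c3.png

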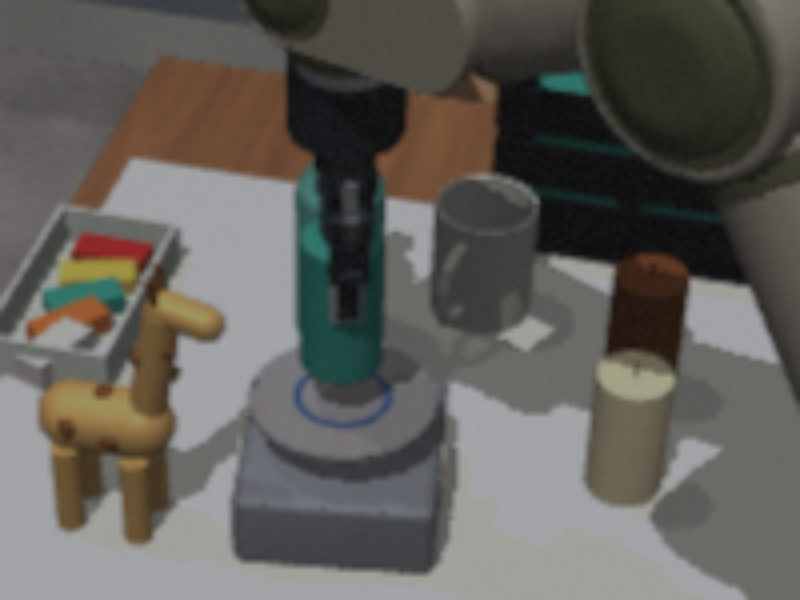

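Request:
carry_out(motion=[[[1,0,0,0,0,0,5],[2,0,0,0,0,0,5],[2.7,0,0,0,0,0,5],[3.1,0,0,0,0,0,5],[3.3,0,0,0,0,0,5]]])

```text
time_s: 4.55
position: [0.6344, -0.1973, 0.1581]
tool_rot: [[-0.002, 0.302, -0.953], [0.001, -0.953, -0.302], [-1.0, -0.001, 0.001]]
ft_force: [0.1, 0.2, -0.4]
grip_width: 0.0555
```

Request:
carry_out(motion=[[[0.2,0,0,0,0,0,5],[0.4,0,0,0,0,0,5],[0.6,0,0,0,0,0,5],[0.6,0,0,0,0,0,5],[0.6,0,0,0,0,0,5]]])

```text
time_s: 4.97
position: [0.6349, -0.1975, 0.1536]
tool_rot: [[0.0, 0.302, -0.953], [-0.0, -0.953, -0.302], [-1.0, 0.0, -0.0]]
ft_force: [-1.0, 0.3, -0.8]
grip_width: 0.0554
```

Request:
carry_out(motion=[[[0.1,0,0,0,0,0,5.6],[0.2,0,0,0,0,0,5.9],[0.2,0,0,0,0,0,6.5],[0.2,0,0,0,0,0,7.5],[0.2,0,0,0,0,0,8.3]]])

```text
time_s: 5.38
position: [0.6349, -0.1975, 0.1514]
tool_rot: [[0.0, 0.302, -0.953], [-0.0, -0.953, -0.302], [-1.0, 0.0, -0.0]]
ft_force: [0.2, -0.0, 0.1]
grip_width: 0.0828
```

Request:
carry_out(motion=[[[0,0,0,0,0,0,8.3],[0,0,0,0,0,0,8.3],[-2,0,0,0,0,0,8.3],[-5,0,0,0,0,0,8.3],[-8,0,0,0,0,0,8.3]]])

```text
time_s: 5.8
position: [0.6344, -0.1973, 0.2317]
tool_rot: [[-0.002, 0.302, -0.953], [0.001, -0.953, -0.302], [-1.0, -0.001, 0.001]]
ft_force: [1.0, -0.0, 1.1]
grip_width: 0.0828
```

Request:
carry_out(motion=[[[-3,0,0,0,0,0,8.3],[-6,0,0,0,0,0,8.3],[-6,-4,0,0,0,0,8.3],[-6,-8,0,0,0,0,8.3],[-6,-12,0,0,0,0,8.3]]])

```text
time_s: 6.22
position: [0.5979, -0.0822, 0.2916]
tool_rot: [[0.001, 0.301, -0.954], [-0.0, -0.954, -0.301], [-1.0, 0.0, -0.001]]
ft_force: [0.5, 0.4, 0.5]
grip_width: 0.0831
```

```bash
python3 - <<'E'
from m import *
go([.549,.209,.26],9.5)
t=snap('top');s=snap('side')
im=np.hstack([cv2.resize(s['image'][80:230,240:390],(400,400)),cv2.resize(t['image'][160:310,320:470],(400,400))])
cv2.imwrite('pics/c4.png',im[:,:,::-1])
teal=((80,90,40),(95,255,255))
for d,w in((s,(290,345,120,195)),(t,(375,425,205,260))):
    st,c,ct=blob(d,*teal,w);b=cv2.minAreaRect(ct);print(st,b,ray(d,*b[0],.138))
E
```

```text
at [ 0.5979 -0.0822  0.2916] -> [0.549 0.209 0.26 ] shift cm [  3.15 -29.25  -4.09] rot [-1.431e+00 -0.000e+00 -1.000e-03] F [0.51 0.41 0.53] w 0.08308072164999886 6.2167
[305 120  20  67 870] ((314.4999694824219, 153.0), (18.999996185302734, 65.99998474121094), 0.0) [ 0.65219379 -0.2556931   0.138     ]
[389 218  24  27 429] ((401.14093017578125, 232.29867553710938), (17.613487243652344, 28.01773452758789), 34.99201965332031) [ 0.63501549 -0.20066478  0.138     ]
```

View pics/c4.png

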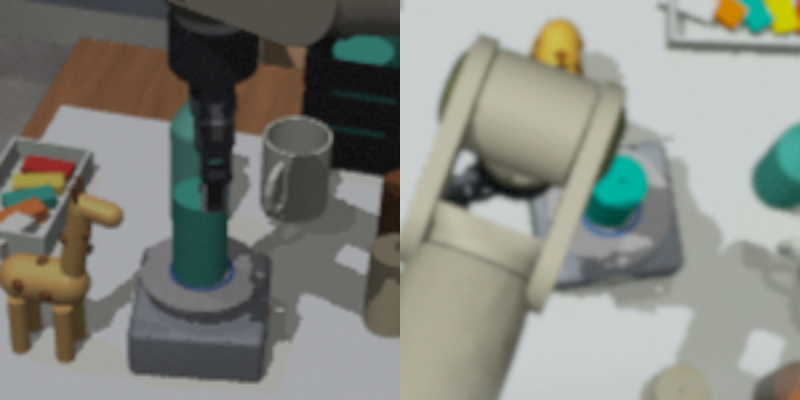

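Request:
carry_out(motion=[[[0,-3,-0.4,-0.12,0,0,4],[0,-6,-0.8,-0.24,0,0,4],[0,-9,-1.2,-0.36,0,0,4],[0,-12,-1.6,-0.48,0,0,4],[0,-15,-2,-0.6,0,0,4]]])

```text
time_s: 6.73
position: [0.5721, 0.0669, 0.2914]
tool_rot: [[0.0, 0.791, -0.612], [-0.0, -0.612, -0.791], [-1.0, 0.0, -0.0]]
ft_force: [1.0, 0.5, -0.7]
grip_width: 0.0399
```

```bash
python3 - <<'E'
from m import *
go([.549,.209,.24],9.5)
E
```

```text
at [0.5721 0.0669 0.2914] -> [0.549 0.209 0.24 ] shift cm [  5.14 -10.52  -9.82] rot [-0.824  0.    -0.   ] F [ 1.02  0.47 -0.65] w 0.039925794637105064 6.7333
```

Request:
carry_out(motion=[[[0,-2,-2,-0.12,0,0,4],[0,-4,-4,-0.24,0,0,4],[0,-6,-6,-0.36,0,0,4],[0,-8,-8,-0.48,0,0,4],[0,-10,-9.5,-0.6,0,0,4]]])

```text
time_s: 7.15
position: [0.5522, 0.2038, 0.2912]
tool_rot: [[0.0, 0.998, -0.058], [0.0, -0.058, -0.998], [-1.0, 0.0, -0.0]]
ft_force: [-0.1, 0.5, 0.4]
grip_width: 0.0405
```

```bash
python3 - <<'E'
from m import *
for n,w in(('top',(215,285,245,275)),('side',(295,322,255,320))):
    d=snap(n); d['image']=cv2.imread(f'pics/{n}0.png')[:,:,::-1].copy()
    st,c,ct=blob(d,(0,0,90),(179,80,255),w);b=cv2.minAreaRect(ct);bp=cv2.boxPoints(b)
    print(n,st,b,ray(d,*b[0],.146),[ray(d,*p,.146).round(3).tolist() for p in bp])
go([.549,.209,.24],9.5)
E
```

```text
top [227 255  41   9 143] ((246.93006896972656, 258.4823913574219), (4.151454925537109, 40.17536926269531), 82.303955078125) [0.54660741 0.20770654 0.146     ] [[0.543, 0.261, 0.146], [0.561, 0.156, 0.146], [0.55, 0.154, 0.146], [0.532, 0.259, 0.146]]
side [302 263  10  38 150] ((306.6299743652344, 281.5899658203125), (4.242640972137451, 37.75950241088867), 8.13010311126709) [0.54718712 0.21050553 0.146     ] [[0.543, 0.262, 0.146], [0.561, 0.156, 0.146], [0.551, 0.156, 0.146], [0.534, 0.261, 0.146]]
at [0.5513 0.2051 0.2914] -> [0.549 0.209 0.24 ] shift cm [ 5.14 -0.25 -0.37] rot [-0.223 -0.001  0.   ] F [-0.1   0.56  0.03] w 0.03995231672263909 7.25
```

Request:
carry_out(motion=[[[2,-0.45,-0.35,-0.12,0,0,4],[4,-0.45,-0.35,-0.223,0,0,4],[7,-0.45,-0.35,-0.223,0,0,4],[9,-0.45,-0.35,-0.223,0,0,4],[10,-0.45,-0.35,-0.223,0,0,4]]])

```text
time_s: 7.67
position: [0.5473, 0.2051, 0.1886]
tool_rot: [[-0.004, 0.988, 0.156], [-0.001, 0.156, -0.988], [-1.0, -0.004, 0.0]]
ft_force: [0.6, 0.8, -0.1]
grip_width: 0.0398
```

```bash
python3 - <<'E'
from m import *
go([.547,.209,.138],9.5)
s=snap('side');cv2.imwrite('pics/c5.png',cv2.resize(s['image'][200:350,220:420],(800,600))[:,:,::-1])
E
```

```text
at [0.5473 0.2051 0.1886] -> [0.547 0.209 0.138] shift cm [ 5.06  0.05 -0.4 ] rot [-0.009  0.     0.004] F [ 0.61  0.85 -0.12] w 0.03982938259929684 7.6667
```

View pics/c5.png

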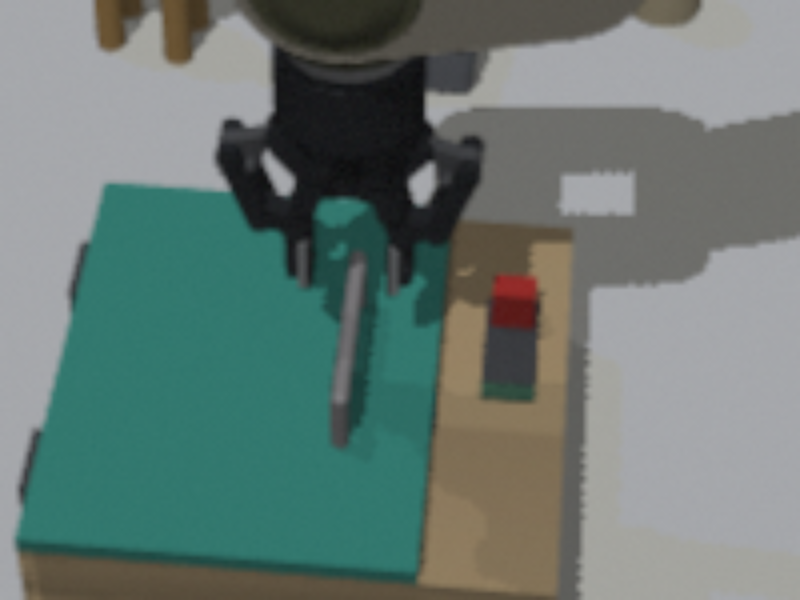

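Fingers straddle the bar (bar centre ≈(347,350) of the crop, fingers at x≈300 and 395). Descend and grip.

Request:
carry_out(motion=[[[1.5,0,-0.4,0,0,0,4],[3,0,-0.4,0,0,0,4],[4.4,0,-0.4,0,0,0,4],[5,0,-0.4,0,0,0,3],[5,0,-0.4,0,0,0,2]]], grip_force=25)

```text
time_s: 8.13
position: [0.5474, 0.2097, 0.1411]
tool_rot: [[-0.001, 0.988, 0.157], [-0.0, 0.157, -0.988], [-1.0, -0.001, 0.0]]
ft_force: [-0.2, -0.5, -0.0]
grip_width: 0.0205
```

Request:
carry_out(motion=[[[0,0,0,0,0,0,0.5],[0,0,0,0,0,0,0.5],[0,0,0,0,0,0,0.5],[0,0,0,0,0,0,0.5],[0,0,0,0,0,0,0.5]]])

```text
time_s: 8.55
position: [0.5468, 0.2097, 0.1422]
tool_rot: [[-0.001, 0.987, 0.158], [-0.001, 0.158, -0.987], [-1.0, -0.001, 0.001]]
ft_force: [-3.6, -2.5, 0.5]
grip_width: 0.0087
```

Request:
carry_out(motion=[[[0,0,0,0,0,0,0.5],[0,0,0,0,0,0,0.5],[-0.2,0,0,0,0,0,0.5],[-0.4,0,0,0,0,0,0.5],[-0.6,0,0,0,0,0,0.5]]])

```text
time_s: 8.97
position: [0.5483, 0.21, 0.148]
tool_rot: [[0.003, 0.987, 0.158], [0.0, 0.158, -0.987], [-1.0, 0.003, 0.0]]
ft_force: [6.0, -0.2, -6.2]
grip_width: 0.0087
```

Request:
carry_out(motion=[[[-0.2,0,0,0,0,0,0.5],[-0.4,0,0,0,0,0,0.5],[-0.4,0,0,0,0,0,0.5]]])

```text
time_s: 9.22
position: [0.5497, 0.2102, 0.1523]
tool_rot: [[0.007, 0.987, 0.158], [0.001, 0.158, -0.987], [-1.0, 0.007, 0.0]]
ft_force: [10.7, 0.6, -8.6]
grip_width: 0.0085
```

Request:
carry_out(motion=[[[-0.2,0,0,0,0,0,0.5],[-0.4,0,0,0,0,0,0.5],[-0.4,0,0,0,0,0,0.5]]])

```text
time_s: 9.47
position: [0.55, 0.2103, 0.1541]
tool_rot: [[0.006, 0.987, 0.158], [0.001, 0.158, -0.988], [-1.0, 0.006, -0.0]]
ft_force: [18.2, 2.4, -21.4]
grip_width: 0.0087
```

Request:
carry_out(motion=[[[0.3,0,0,0,0,0,0.5],[0.6,0,0,0,0,0,0.5],[0.9,0,0,0,0,0,0.5],[1.2,0,0,0,0,0,0.5],[1.4,0,0,0,0,0,0.5]]])

```text
time_s: 9.88
position: [0.5468, 0.2098, 0.1423]
tool_rot: [[-0.0, 0.987, 0.158], [-0.001, 0.158, -0.987], [-1.0, -0.0, 0.001]]
ft_force: [-10.1, -6.2, 20.6]
grip_width: 0.009
```

Request:
carry_out(motion=[[[0,0,0,0,0,0,1.5],[0,0,0,0,0,0,3],[0,0,0,0,0,0,4],[0,0,0,0,0,0,4],[-2,0,0,0,0,0,4]]])

```text
time_s: 10.3
position: [0.5458, 0.21, 0.1584]
tool_rot: [[-0.007, 0.987, 0.158], [-0.001, 0.158, -0.987], [-1.0, -0.007, -0.0]]
ft_force: [-0.5, 0.3, -0.9]
grip_width: 0.0398
```

Request:
carry_out(motion=[[[-3,0,0,0,0,0,4],[-5,0,0,0,0,0,3],[-5,-3,3,0,0,0,1],[-5,-6,6,0,0,0,0],[-5,-9,9,0,0,0,0]]])

```text
time_s: 10.72
position: [0.4729, 0.1082, 0.2114]
tool_rot: [[0.001, 0.987, 0.16], [0.0, 0.16, -0.987], [-1.0, 0.001, 0.0]]
ft_force: [1.0, -1.5, 0.9]
grip_width: -0.0001
```

```bash
python3 - <<'E'
from m import *
a=np.radians(9.5);X=np.array([np.cos(a),np.sin(a),0]);Y=np.array([-np.sin(a),np.cos(a),0])
k=np.array([.469,.1397,.118]);h=np.array([.547,.209,.118]); print('knob rel handle in case axes',(k-h)@X,(k-h)@Y)
# lid/knob images and estimate of knob
for n,w in(('top',(250,290,275,305)),('side',(335,362,260,292))):
    d=snap(n); st,c,ct=blob(d,(0,150,60),(6,255,255),w); 
    d['image']=cv2.imread(f'pics/{n}0.png')[:,:,::-1].copy(); s0,c0,ct=blob(d,(0,150,60),(6,255,255),w)
    print(n,st,c,'before',s0,c0,[ray(d,*c0,z).round(4).tolist() for z in(.115,.128)], ray(d,*cv2.minAreaRect(ct)[0],.115))
K=h-.088*X; K=K+((k-K)@Y)*Y; print('knob',K)
P=K-.026*Y; P[2]=.16; go(P,9.5)
E
```

```text
knob rel handle in case axes -0.08836807600604908 -0.055475878929397274
top [269 290   8   5  30] [271.93333333 292.26666667] before [269 286   7  10  60] [271.98333333 290.2       ] [[0.4687, 0.1394, 0.115], [0.4671, 0.1383, 0.128]] [0.46793245 0.13933561 0.115     ]
side [343 269  11  13 118] [348.27118644 274.61016949] before [343 269  11  13 118] [348.20338983 274.59322034] [[0.469, 0.1398, 0.115], [0.4672, 0.1512, 0.128]] [0.46918308 0.14109206 0.115     ]
knob [0.46936303 0.13976075 0.118     ]
at [0.471  0.1062 0.2115] -> [0.4737 0.1141 0.16  ] shift cm [ 5.15  0.39 -0.75] rot [-0.01   0.     0.002] F [ 1.14  0.29 -0.46] w 0.0003234602117265508 10.8167
```

Request:
carry_out(motion=[[[2,0.4,0,0,0,0,0],[5,0.4,0,0,0,0,0],[7.5,0.4,0,0,0,0,0],[9,0.4,0,0,0,0,0],[9,0.4,0,0,0,0,0]]])

```text
time_s: 11.23
position: [0.4769, 0.1098, 0.1187]
tool_rot: [[-0.005, 0.987, 0.158], [0.0, 0.158, -0.987], [-1.0, -0.005, -0.001]]
ft_force: [-0.7, 0.1, -0.2]
grip_width: 0.0002
```

Request:
carry_out(motion=[[[0,0,-0.5,0,0,0,0],[0,0,-1,0,0,0,0],[0,0,-1.5,0,0,0,0],[0,0,-2,0,0,0,0],[0,0,-2.4,0,0,0,0]]])

```text
time_s: 11.65
position: [0.4745, 0.1338, 0.1223]
tool_rot: [[0.002, 0.987, 0.159], [-0.0, 0.159, -0.987], [-1.0, 0.002, 0.001]]
ft_force: [0.6, -3.7, 1.4]
grip_width: -0.0001
```

```bash
python3 - <<'E'
from m import *
a=np.radians(9.5);Y=np.array([-np.sin(a),np.cos(a),0]);K=np.array([.4694,.1398,.12]);go(K+.007*Y,9.5)
s=snap('side');cv2.imwrite('pics/c6.png',cv2.resize(s['image'][220:340,280:440],(800,600))[:,:,::-1])
E
```

```text
at [0.4745 0.1338 0.1223] -> [0.4682 0.1467 0.12  ] shift cm [ 0.22 -0.42 -1.38] rot [-0.006  0.001 -0.002] F [ 0.6  -3.73  1.42] w -7.668001306875272e-05 11.65
```

View pics/c6.png

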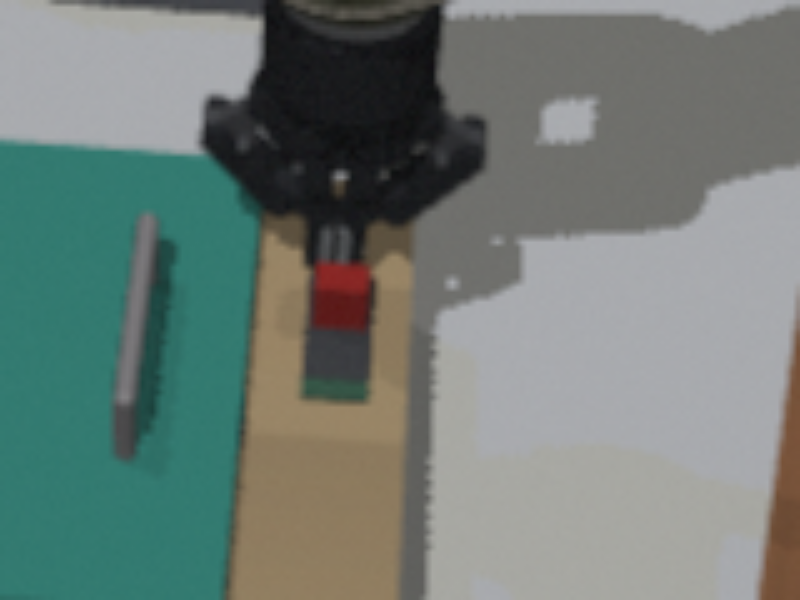

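Request:
carry_out(motion=[[[0,-0.1,-0.5,0,0,0,0],[0,-0.2,-1,0,0,0,0],[0,-0.2,-1.3,0,0,0,0],[0,-0.2,-1.5,0,0,0,0],[0,-0.2,-1.7,0,0,0,0]]])

```text
time_s: 12.12
position: [0.4697, 0.1479, 0.1215]
tool_rot: [[0.001, 0.987, 0.16], [-0.005, 0.16, -0.987], [-1.0, -0.0, 0.005]]
ft_force: [2.5, -25.4, 4.6]
grip_width: 0.0001
```

```bash
python3 - <<'E'
from m import *
go([.547,.209,.22],9.5)
d=snap('side'); st,c,ct=blob(d,(0,150,60),(6,255,255),(330,365,255,312)); p=ray(d,*c,.115);print(st,c,p,np.linalg.norm(p-ray(d,348.2,274.6,.115)))
E
```

```text
at [0.4697 0.1479 0.1215] -> [0.547 0.209 0.22 ] shift cm [-9.87  8.6  -4.75] rot [-0.006  0.005  0.   ] F [  2.48 -25.45   4.55] w 8.907399321105582e-05 12.1167
[343 278  11  12 125] [347.72 283.4 ] [0.46445041 0.16568023 0.115     ] 0.02628488781296387
```

Request:
carry_out(motion=[[[0,0,0.6,0,0,0,0],[-3,0,0.6,0,0,0,0],[-6,0,0.6,0,0,0,0],[-8,3,-1,0,0,0,2],[-8,6,-3,0,0,0,4]]])

```text
time_s: 12.58
position: [0.5252, 0.1891, 0.2061]
tool_rot: [[0.007, 0.988, 0.157], [0.002, 0.157, -0.988], [-1.0, 0.007, -0.0]]
ft_force: [1.4, -0.9, 0.9]
grip_width: 0.0229
```

Request:
carry_out(motion=[[[0,2,-1.5,0,0,0,4],[0,2.6,-1.5,0,0,0,4],[0,2.6,-1.5,0,0,0,4]]])

```text
time_s: 12.83
position: [0.5475, 0.2084, 0.2003]
tool_rot: [[-0.002, 0.987, 0.16], [0.0, 0.16, -0.987], [-1.0, -0.002, -0.001]]
ft_force: [-0.5, 0.4, -0.4]
grip_width: 0.0404
```

```bash
python3 - <<'E'
from m import *
go([.547,.209,.138],9.5)
d=snap('side'); st,c,ct=blob(d,(0,150,60),(6,255,255),(330,365,255,312)); p=ray(d,*c,.115);print(st,c,p,np.linalg.norm(p-ray(d,348.2,274.6,.115)))
E
```

```text
at [0.5475 0.2084 0.2003] -> [0.547 0.209 0.138] shift cm [ 6.23 -0.03 -0.06] rot [-0.006 -0.001  0.002] F [-0.45  0.44 -0.45] w 0.04042856836586656 12.8333
[343 278  11  12 125] [347.72 283.4 ] [0.46445041 0.16568023 0.115     ] 0.02628488781296387
```

Request:
carry_out(motion=[[[2,0,0,0,0,0,4],[4,0,0,0,0,0,4],[5.5,0,0,0,0,0,4],[6.2,0,0,0,0,0,3],[6.2,0,0,0,0,0,2]]])

```text
time_s: 13.3
position: [0.5459, 0.207, 0.1381]
tool_rot: [[-0.004, 0.987, 0.158], [-0.0, 0.158, -0.987], [-1.0, -0.004, -0.0]]
ft_force: [0.5, 0.5, 0.9]
grip_width: 0.0203
```

Request:
carry_out(motion=[[[0,0,0,0,0,0,0.5],[0,0,0,0,0,0,0.5],[0,0,0,0,0,0,0.5],[0,0,0,0,0,0,0.5],[0,0,0,0,0,0,0.5]]])

```text
time_s: 13.72
position: [0.5471, 0.2074, 0.1399]
tool_rot: [[0.0, 0.987, 0.158], [-0.001, 0.158, -0.987], [-1.0, 0.0, 0.001]]
ft_force: [-1.7, -3.5, 1.0]
grip_width: 0.0087
```

Request:
carry_out(motion=[[[-0.4,0.1,0,0,0,0,0.5],[-0.8,0.25,0,0,0,0,0.5],[-1.2,0.4,0,0,0,0,0.5],[-1.6,0.55,0,0,0,0,0.5],[-2.3,0.9,0,0,0,0,0.5]]])

```text
time_s: 14.13
position: [0.5549, 0.2087, 0.1621]
tool_rot: [[-0.004, 0.987, 0.158], [-0.001, 0.158, -0.987], [-1.0, -0.004, 0.001]]
ft_force: [-7.1, -4.8, -1.4]
grip_width: 0.009
```

Request:
carry_out(motion=[[[-0.8,0.25,0,0,0,0,0.5],[-1.5,0.65,0,0,0,0,0.5],[-2.2,1.07,0,0,0,0,0.5],[-2.9,1.55,0,0,0,0,0.5],[-3.57,2.05,0,0,0,0,0.5]]])

```text
time_s: 14.55
position: [0.5762, 0.2123, 0.199]
tool_rot: [[-0.001, 0.987, 0.158], [-0.0, 0.158, -0.987], [-1.0, -0.001, 0.0]]
ft_force: [-3.8, -5.1, -1.2]
grip_width: 0.0089
```

Request:
carry_out(motion=[[[-0.6,0.55,0,0,0,0,0.5],[-1.23,1.1,0,0,0,0,0.5],[-1.8,1.7,0,0,0,0,0.5],[-2.36,2.32,0,0,0,0,0.5],[-2.86,3,0,0,0,0,0.5]]])

```text
time_s: 14.97
position: [0.6053, 0.2171, 0.2289]
tool_rot: [[-0.001, 0.987, 0.159], [-0.0, 0.159, -0.987], [-1.0, -0.001, 0.0]]
ft_force: [-10.2, -5.8, 8.2]
grip_width: 0.0085
```

Request:
carry_out(motion=[[[-0.3,0.3,0,0,0,0,0.5],[-0.6,0.65,0,0,0,0,0.5],[-1.0,1.25,0,0,0,0,0.5],[-1.0,1.25,0,0,0,0,0.5],[-1.0,1.25,0,0,0,0,0.5]]])

```text
time_s: 15.38
position: [0.6182, 0.2193, 0.2385]
tool_rot: [[0.001, 0.987, 0.159], [0.0, 0.159, -0.987], [-1.0, 0.001, -0.0]]
ft_force: [-7.1, -3.9, 4.2]
grip_width: 0.0088
```

Request:
carry_out(motion=[[[0,0,0,0,0,0,0.5],[0,0,0,0,0,0,0.5],[0,0,0,0,0,0,0.5],[0,0,0,0,0,0,0.5],[0,0,0,0,0,0,0.5]]])

```text
time_s: 15.8
position: [0.6179, 0.2192, 0.2384]
tool_rot: [[0.001, 0.987, 0.159], [0.0, 0.159, -0.987], [-1.0, 0.001, -0.0]]
ft_force: [-6.3, -3.4, 4.6]
grip_width: 0.009
```

```bash
python3 - <<'E'
from m import *
s=env.observe();print(s['position'],s['ft_force'],s['grip_width'],s['qvel'].round(2))
b=s['position']+[0,0,.008];print('theta',np.arctan2(b[2]-.1,np.hypot(*(np.array([.7048,.2354])-b[:2])))-np.arctan2(.046,.16))
a=snap('side')['image'];t=snap('top')['image']
cv2.imwrite('pics/c7.png',np.hstack([cv2.resize(a[90:450,140:440],(400,480)),cv2.resize(t[140:340,120:520],(400,200)).repeat(1,0) if 0 else cv2.copyMakeBorder(cv2.resize(t[140:340,190:440],(400,320)),0,160,0,0,0)])[:,:,::-1])
E
```

```text
[0.61793226 0.21922386 0.23835059] [-6.32514459 -3.35809537  4.61437464] 0.008972971247970293 [-0.02  0.02 -0.06  0.06 -0.04  0.02]
theta 0.7476648994982835
```

View pics/c7.png

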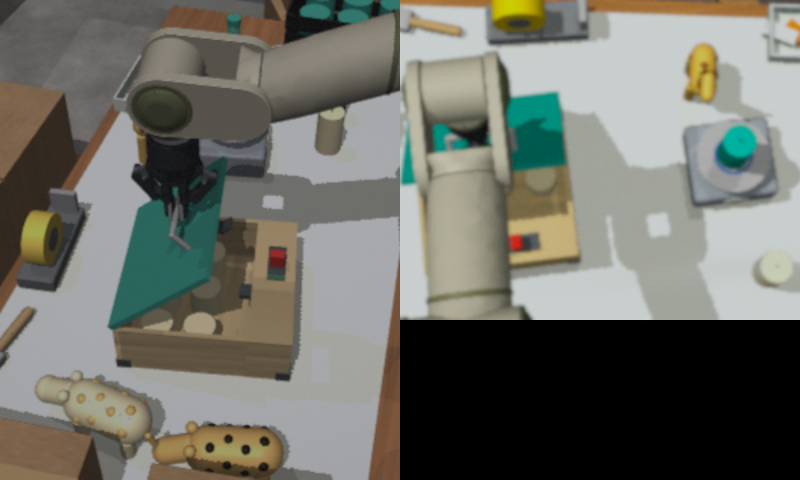

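```bash
python3 - <<'E'
from m import *
d=snap('top');st,c,ct=blob(d,(80,90,40),(95,255,255),(375,430,205,260));b=cv2.minAreaRect(ct);print(st,ray(d,*b[0],.138))
print(env.observe()['ft_force']);print(env.close_job())
E
```

```text
[389 218  24  27 488] [ 0.63659106 -0.19866224  0.138     ]
[-6.01050354 -3.45219148  5.4751381 ]
the job is handed in; nothing more can be done
None
```

I finished the task and handed the job in at about 16 s on the robot's clock, with the gripper still holding the lid about half open. The hand-in gives no verdict.

- **Candle:** The teal candle stands upright on the scale's pan. My last top-view measurement put it about 3 mm from the ring's centre (the limit is 16 mm). I didn't measure how far the pan sank; the wrist force at release suggested the pan was carrying most of the candle's weight.
- **First tug:** The lid stopped after about 12 mm at the bar (roughly 0.07 rad), so it was caught. The pull at that point reached about 21 N upward and 18 N sideways, more than the 12–15 N you called ample, but under the failure limits. I then lowered the lid and let go of it.
- **Catch:** I slid the red catch to its stop at the green mark. The side camera showed about 26 mm of travel.
- **Second lift:** The lid came up freely. It is now held still at about 0.75 rad (43°), worked out from the gripper position. The fingers are closed on the bar, with about 9 N at the wrist, mostly pushing along the line to the hinge.
- **Bystanders:** None looked moved or tipped in the last picture. I judged this by eye and didn't measure it, and the mug, bottle and brown candle were outside most of that view.

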